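# Build up an engine-mount stack on its stud

### The arm

A 6-joint arm with a two-finger parallel gripper is mounted at the origin on the work surface. World frame = base frame: x ahead of the robot, y to its left, z up, the work surface at z = 0. Lengths are in m, angles in rad, forces in N, time in s.
With the tool pointing down it reaches from about 0.225 to 0.875 m from the base axis. Payload 3.4 kg.
Tool frame: the origin (TCP) lies at the very end of the fingers, on their centre line; the grasp point (between the pads) lies 19 mm behind it; z points along the fingers, y is the line along which they close (so a half turn about z gives the same grasp; the last joint's range is limited). The gripper opens to 85 mm and grips with 20 to 120 N. Pads are 22 mm wide; open, the fingers measure 114 mm over their backs; the gripper's body (76 mm by 85 mm) begins 54 mm behind the grasp point. The pads swing forward as they close: fully open they stand 13 mm farther back than shut.
Start: joints at [-1.408, 0.276, 1.505, -0, 1.361, -0.121], TCP at [0.161, -0.552, 0.231] pointing down, gripper open.
Joint ranges: [-2.89, 2.89], [-0.75, 2.08], [0.22, 2.7], [-1.18, 4.32], [0.11, 2.71], [-2.7, 2.7]. Speed limits (rad/s): [2.57, 2.57, 3.14, 3.14, 3.14, 3.14].

### API

Orientations are given as a unit quaternion [w, x, y, z].
In Python, from rig import manip, eyes gives the robot as it stands.
- The arm moves only by the tool servo_tool, never from a script. Its argument "series" is text: rows parted by semicolons, each of 7 numbers parted by spaces: the shift along the tool's x, y, z in m, then the turn, a rotation vector about the tool's x, y, z in degrees, then the closure, from 0 (fully open) to 1 (shut). In form: dx dy dz ax ay az fingers; .... A call has 1 to 5 rows; each row is the pose to reach, as a shift and turn from the pose commanded when the call began, along the tool's axes at that moment; what a row does not reach only later rows make up. A row lasts 1/10 s, in which the tool goes at most 50 mm and 8.59 degrees, less where a joint would pass 70% of its speed; a pose out of reach is approached as far as the arm can. A call with a gripper value outside its range is refused whole. The fingers move at their own pace and stop on an object; "squeeze" is the grip in N (left out, the last holds). Time passes only in rows, so rows that repeat a pose let the fingers close. It gives the time, the measured TCP pose, the force, the opening and the grip force at its end, in the units of the state.
- manip.get_state(): the state, without advancing time (a new reading comes with each control period).
- eyes.get_image(name): name is "side" or "top"; returns the picture (400x640x3 uint8, red, green, blue); there is no depth.
- eyes.camera_info(name): a dict with "fx", "fy", "cx", "cy" (pixels), "eye" and "orientation" of the camera in the world. Camera axes: x right, y down, z forward; pixel columns grow to the right and rows downward; lengths in m; the calibration is good to about 2 mm. A picture is of the moment at which its call begins. camera_info takes no time and is no camera call.
- manip.sign_off(): hands the job in; it is judged then, once.
The state is a dict: "clock": time; "qpos": joint angles; "qd": joint speeds; "effort": joint torques, N m; "position": TCP position; "ee_rot": TCP orientation; "contact_force": force on the tool from outside, world axes, zero at the start; "moment": the same for the moment, N m; "width": finger opening in m; "gripper_force": force on a finger pad.
Only numpy, scipy, OpenCV 4.12 (cv2) and the standard library are available. Lean on these libraries where they do the work, as an engineer would, in place of code of your own. Each camera call takes 0.05 s, during which the arm holds its last target. There are 200 camera calls.

### The job

Build up the engine mount on the stud of the yellow bracket: first the steel cup washer with its open side up, then the orange bush down inside the cup, then the black spacer, and last the blue bush on top. Lower each part over the stud until it lies flat and fully down, and let it go there without dropping it. Do not disturb the spray can, the headlamp or the screwdriver.

Things in the scene. Friction and masses are not known exactly. Their poses are not given: they have to be found in the camera images.
- bracket: the mount bracket, bolted to the bench: a round yellow flange, 90 mm across and 12 mm thick, with a steel stud standing upright at its centre, 16 mm in diameter and with a tapered end, its tip 68 mm above the bench (56 mm above the flange). Origin at the centre of its underside on the bench, on the stud's axis, z up.
- cup: loose bright steel cup washer, 62 mm across and 14 mm high, open side up as it lies: a rim 4 mm thick (54 mm across inside) round a floor 4 mm thick with a 24 mm hole through its middle. About 0.12 kg. Origin at the centre of its underside, z up along the hole's axis; it starts lying flat on the bench.
- orange_bush: loose orange bush, a hard plastic ring 46 mm across and 22 mm high with a 24 mm hole; it fits loosely inside the rim of the cup. About 0.06 kg. Origin at the centre of its underside, z up along the hole's axis; it starts lying flat on the bench.
- spacer: loose black spacer ring, 56 mm across and 10 mm high with a 24 mm hole. About 0.08 kg. Origin at the centre of its underside, z up along the hole's axis; it starts lying flat on the bench.
- blue_bush: loose blue bush, a hard plastic ring 46 mm across and 16 mm high with a 24 mm hole. About 0.05 kg. Origin at the centre of its underside, z up along the hole's axis; it starts lying flat on the bench.
- spray_can: bystander: standing spray can, 62 mm across and 190 mm high, at the right of the bench; origin at the centre of its underside
- headlamp: bystander: black motorcycle headlamp with a clear front, lying on its back on a black rubber pad, 150 x 280 mm and 100 mm high over all, at the left of the bench (280 mm along its y); origin at the centre of its underside
- screwdriver: bystander: screwdriver with a red handle lying on the far side of the bench, its length along its x; origin on its underside

How it is judged:
By the outcome, as a careful person would: the job done as asked, in the order asked, and still so for the second after the job is handed in, with the robot touching nothing.
It also fails if it takes over 99 s, if anything falls off the work surface, if the arm or the gripper's body presses on something with over 40 N, if the wrist force passes 120 N, or if a joint passes its speed limit or range.

## Working session

There is one attempt and no reset: what is moved stays moved. The work goes in short steps, Python scripts to look and compute and a tool call to move; the robot and the scene stay as the last step left them, time stands still between calls to the robot, and variables do not carry over. Pictures are saved under pics/ and viewed, at most 14 in all, crops included, and the job is handed in when it is done.

Besides the shell and the picture viewer there is one more tool, called after "Request:" as name(argument=value, ...) on one line, values as JSON. servo_tool: Moves the arm, as the interface text tells. Its arguments: {"type":"object","properties":{"series":{"type":"string"},"squeeze":{"type":"number"}},"required":["series"]}

```bash
ls; mkdir -p pics; python3 - <<'E'
from rig import manip, eyes
import cv2
s=manip.get_state()
print({k:s[k] for k in("clock","position","ee_rot","width","contact_force")})
for n in("top","side"):
    print(eyes.camera_info(n)); cv2.imwrite(f"pics/{n}0.png",eyes.get_image(n)[:,:,::-1])
E
```

```text
pics
{'clock': 0.0, 'position': array([ 0.16090726, -0.55147275,  0.23043025]), 'ee_rot': array([-9.29662872e-04,  9.89949931e-01,  1.41415234e-01, -2.30771837e-05]), 'width': 0.08534835440706834, 'contact_force': array([ 0.15337483,  1.07823244, -0.47654371])}
{'fx': 447.02577800813253, 'fy': 447.02577800813253, 'cx': 322.0081235768133, 'cy': 202.785121712887, 'eye': array([ 0.4068534 , -0.00622948,  1.53373096]), 'orientation': array([-0.04157447,  0.70918516, -0.70173264,  0.05384495])}
{'fx': 417.4109871756746, 'fy': 417.4109871756746, 'cx': 323.08846535596746, 'cy': 202.604158227998, 'eye': array([0.34443573, 0.64818965, 0.93387328]), 'orientation': array([ 0.0643145 , -0.16215355,  0.93288457, -0.31511308])}
```

View pics/top0.png

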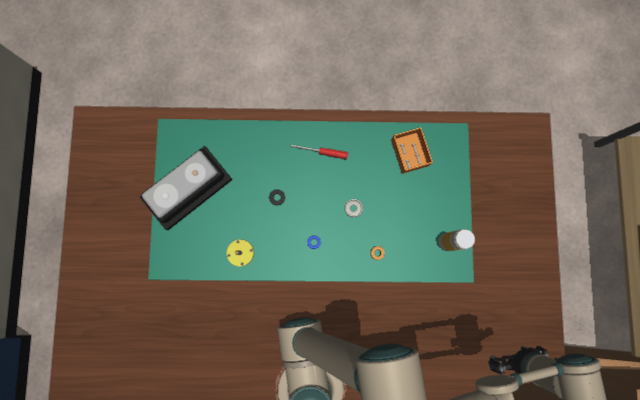

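View pics/side0.png

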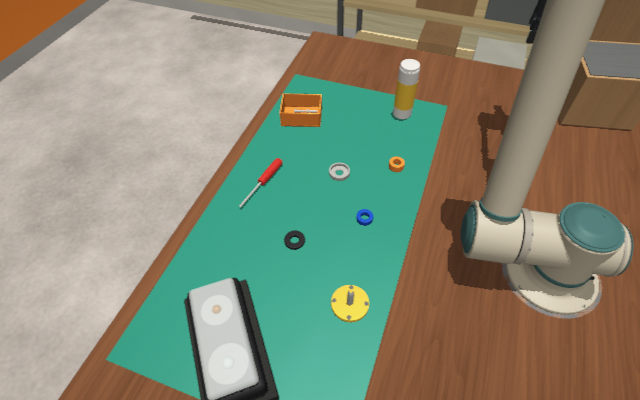

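The top view shows the bracket at (240,253), spacer (277,197), cup (354,208), blue bush (314,242) and orange bush (377,253). The spray can is at (455,240), the headlamp at (186,187) and the screwdriver at (320,152). In the side view they are at bracket (350,302), spacer (294,240), cup (339,171), blue (365,217) and orange (397,164).

```bash
cat > h.py <<'E'
import numpy as np, cv2
from scipy.spatial.transform import Rotation as R
from rig import manip, eyes
def rot(q): return R.from_quat([q[1],q[2],q[3],q[0]])
def ray(n,uv,z):
    c=eyes.camera_info(n)
    d=rot(c["orientation"]).apply([(uv[0]-c["cx"])/c["fx"],(uv[1]-c["cy"])/c["fy"],1])
    return c["eye"]+d*(z-c["eye"][2])/d[2]
def proj(n,p):
    c=eyes.camera_info(n); v=rot(c["orientation"]).inv().apply(np.array(p)-c["eye"])
    return np.array([c["cx"]+c["fx"]*v[0]/v[2],c["cy"]+c["fy"]*v[1]/v[2]])
H=dict(
 yellow=lambda h,s,v:(abs(h-27)<6)&(s>150)&(v>90),
 orange=lambda h,s,v:(abs(h-14)<7)&(s>140)&(v>80),
 blue=lambda h,s,v:(abs(h-115)<15)&(s>130),
 black=lambda h,s,v:(v<65)&(s<150),
 steel=lambda h,s,v:(s<70)&(v>75))
def blob(n,col,uv,img,r=24):
    """hull centroid and size of the coloured blob near uv"""
    x,y=int(uv[0]),int(uv[1]); x0,y0=max(x-r,0),max(y-r,0)
    k=4; w=cv2.resize(img[y0:y+r,x0:x+r],None,fx=k,fy=k,interpolation=cv2.INTER_CUBIC)
    h,s,v=cv2.split(cv2.cvtColor(w,cv2.COLOR_RGB2HSV).astype(int))
    m=H[col](h,s,v).astype(np.uint8)
    cs=[c for c in cv2.findContours(m,cv2.RETR_EXTERNAL,cv2.CHAIN_APPROX_NONE)[0] if cv2.contourArea(c)>80]
    if not cs: return None,None
    hl=cv2.convexHull(max(cs,key=cv2.contourArea)); M=cv2.moments(hl)
    c=np.array([M["m10"],M["m01"]])/M["m00"]
    return (c+.5)/k-.5+[x0,y0], np.array(cv2.boundingRect(hl)[2:])/k
def tool(p,yaw=None):
    """shift in tool axes from the measured pose to world point p"""
    s=manip.get_state(); return rot(s["ee_rot"]).inv().apply(np.array(p)-s["position"])
E
python3 - <<'E'
from h import *
P=dict(bracket=("yellow",(240,253),(350,302),.006),cup=("steel",(354,208),(339,171),.007),orange=("orange",(377,253),(397,164),.011),spacer=("black",(277,197),(294,240),.005),blue=("blue",(314,242),(365,217),.008))
I={n:eyes.get_image(n) for n in("top","side")}
for k,(c,t,s,z) in P.items():
    for n,uv in(("top",t),("side",s)):
        b,w=blob(n,c,uv,I[n]); print(k,n,b.round(1),w,ray(n,b,z).round(4))
s=manip.get_state(); print(rot(s["ee_rot"]).as_matrix().round(3))
E
```

```text
bracket top [239.2 247. ] [24.5 13. ] [0.46   0.2478 0.006 ]
bracket side [349.5 303.1] [37.5 36.5] [0.4426 0.2454 0.006 ]
cup top [353.4 207.6] [18.5  18.25] [ 0.5989 -0.14    0.007 ]
cup side [339. 171.] [21.   18.25] [ 0.6002 -0.1411  0.007 ]
orange top [377.  252.5] [12.5 12.5] [ 0.4457 -0.2199  0.011 ]
orange side [396.2 163.8] [15.25 15.25] [ 0.4468 -0.221   0.011 ]
spacer top [276.6 197.1] [15.25 14.5 ] [0.6327 0.1251 0.005 ]
spacer side [294.1 239.8] [20.25 18.75] [0.6343 0.1252 0.005 ]
blue top [313.5 241.8] [13.5 13.5] [ 0.4801 -0.0042  0.008 ]
blue side [364.3 216.7] [17.  16.5] [ 0.4813 -0.0055  0.008 ]
[[ 0.96   0.28  -0.   ]
 [ 0.28  -0.96   0.001]
 [ 0.    -0.001 -1.   ]]
```

```bash
python3 - <<'E'
from h import *
for n,uv in(("top",(240,253)),("side",(350,302))):
    img=eyes.get_image(n); x,y=uv; r=24;k=4
    w=cv2.resize(img[y-r:y+r,x-r:x+r],None,fx=k,fy=k,interpolation=cv2.INTER_CUBIC)
    h,s,v=cv2.split(cv2.cvtColor(w,cv2.COLOR_RGB2HSV).astype(int))
    m=H["yellow"](h,s,v).astype(np.uint8)
    hl=cv2.convexHull(cv2.findNonZero(m)); M=cv2.moments(hl); c=np.array([M["m10"],M["m01"]])/M["m00"]
    c=(c+.5)/k-.5+[x-r,y-r]; (e,ax,a)=cv2.fitEllipse(hl)
    print(n,c.round(2),ax,ray(n,c,.007).round(4))
    cv2.imwrite(f"pics/br_{n}.png",np.hstack([cv2.resize(w[:,:,::-1],None,fx=2,fy=2)]))
print("can",ray("top",(464,239),.19))
E
```

```text
top [239.82 252.54] (99.26329040527344, 101.31513977050781) [0.4412 0.2448 0.007 ]
side [349.55 303.11] (146.7633514404297, 149.95361328125) [0.4425 0.2458 0.007 ]
can [ 0.48432335 -0.45838544  0.19      ]
```

Request:
servo_tool(series="0.03 -0.035 0 0 0 8 0;0.06 -0.07 0 0 0 16.26 0;0.09 -0.105 0 0 0 16.26 0;0.125 -0.145 0 0 0 16.26 0;0.16 -0.18 0 0 0 16.26 0", squeeze=30)

```text
clock: 0.8
position: [0.2632, -0.3349, 0.2313]
ee_rot: [0.0, 1.0, -0.001, 0.0]
contact_force: [0.9, -0.6, -0.4]
width: 0.0851
gripper_force: 0.0
```

Request:
servo_tool(series="0.035 -0.03 0 0 0 0 0.28;0.07 -0.06 0 0 0 0 0.28;0.105 -0.09 0 0 0 0 0.28;0.14 -0.12 0.02 0 0 0 0.28;0.17 -0.145 0.05 0 0 0 0.28")

```text
clock: 1.3
position: [0.4359, -0.1909, 0.1826]
ee_rot: [0.002, 1.0, 0.001, 0.003]
contact_force: [0.0, -0.0, 0.7]
width: 0.0615
gripper_force: 0.0
```

Request:
servo_tool(series="0.03 -0.02 0.03 0 0 0 0.28;0.06 -0.035 0.06 0 0 0 0.28;0.087 -0.05 0.09 0 0 0 0.28;0.087 -0.05 0.13 0 0 0 0.28;0.087 -0.05 0.165 0 0 0 0.28")

```text
clock: 1.8
position: [0.5208, -0.141, 0.0146]
ee_rot: [0.0, 1.0, 0.001, 0.0]
contact_force: [-0.4, -0.5, -0.3]
width: 0.0614
gripper_force: 0.0
```

Now probe the bench at about 61 mm opening to find the fingertip height relative to the TCP.

Request:
servo_tool(series="0 0 0.004 0 0 0 0.28;0 0 0.008 0 0 0 0.28;0 0 0.011 0 0 0 0.28;0 0 0.013 0 0 0 0.28;0 0 0.013 0 0 0 0.28")

```text
clock: 2.3
position: [0.5207, -0.1423, 0.0045]
ee_rot: [0.001, 1.0, -0.0, 0.001]
contact_force: [0.4, -0.2, 0.2]
width: 0.0613
gripper_force: 0.0
```

Request:
servo_tool(series="0 0 0.001 0 0 0 0.28;0 0 0.002 0 0 0 0.28;0 0 0.003 0 0 0 0.28;0 0 0.003 0 0 0 0.28")

```text
clock: 2.7
position: [0.5198, -0.1417, 0.0003]
ee_rot: [0.0, 1.0, 0.0, -0.0]
contact_force: [-0.2, -0.5, -0.1]
width: 0.0615
gripper_force: 0.0
```

Request:
servo_tool(series="0 0 0.001 0 0 0 0.28;0 0 0.002 0 0 0 0.28;0 0 0.003 0 0 0 0.28;0 0 0.003 0 0 0 0.28")

```text
clock: 3.1
position: [0.5198, -0.1417, -0.0029]
ee_rot: [-0.0, 1.0, 0.0, -0.0]
contact_force: [0.0, 0.6, 0.1]
width: 0.0617
gripper_force: 0.0
```

Request:
servo_tool(series="0 0 0.001 0 0 0 0.28;0 0 0.002 0 0 0 0.28;0 0 0.002 0 0 0 0.28")

```text
clock: 3.4
position: [0.5198, -0.1417, -0.0049]
ee_rot: [-0.0, 1.0, -0.0, -0.0]
contact_force: [-0.7, -0.3, 0.5]
width: 0.0614
gripper_force: 0.0
```

Request:
servo_tool(series="0 0 0.001 0 0 0 0.28;0 0 0.001 0 0 0 0.28;0 0 0.002 0 0 0 0.28;0 0 0.002 0 0 0 0.28")

```text
clock: 3.8
position: [0.52, -0.1418, -0.0054]
ee_rot: [0.0, 1.0, 0.0, 0.0]
contact_force: [-2.7, 0.5, 10.2]
width: 0.0614
gripper_force: 5.4
```

Request:
servo_tool(series="0 0 -0.03 0 0 0 0;0 0 -0.06 0 0 0 0;0.04 -0.001 -0.06 0 0 0 0;0.0797 -0.001 -0.06 0 0 0 0;0.0797 -0.001 -0.06 0 0 0 0")

```text
clock: 4.3
position: [0.6058, -0.1417, 0.0541]
ee_rot: [0.001, 1.0, 0.0, 0.004]
contact_force: [0.3, -0.1, 0.6]
width: 0.0852
gripper_force: 0.0
```

Request:
servo_tool(series="0 0 0.025 0 0 0 0;0 0 0.045 0 0 0 0;0 0 0.056 0 0 0 0;0 0 0.056 0 0 0 0.5;0 0 0.056 0 0 0 0.5", squeeze=30)

```text
clock: 4.8
position: [0.5993, -0.1408, -0.0023]
ee_rot: [-0.0, 1.0, -0.0, -0.0]
contact_force: [-0.3, 0.2, -0.8]
width: 0.061
gripper_force: 33.1
```

Request:
servo_tool(series="0 0 0 0 0 0 0.5;0 0 0 0 0 0 0.5;0 0 0 0 0 0 0.5")

```text
clock: 5.1
position: [0.6, -0.1409, -0.0021]
ee_rot: [0.0, 1.0, -0.0, 0.001]
contact_force: [0.9, -0.4, -1.8]
width: 0.0608
gripper_force: 32.8
```

Request:
servo_tool(series="0 0 -0.03 0 0 0 0.5;0 0 -0.06 0 0 0 0.5;0 0 -0.1 0 0 0 0.5;-0.012 -0.03 -0.1 0 0 0 0.5;-0.028 -0.07 -0.1 0 0 0 0.5")

```text
clock: 5.6
position: [0.5737, -0.072, 0.0994]
ee_rot: [0.001, 1.0, -0.001, 0.003]
contact_force: [-0.7, 0.7, -1.8]
width: 0.0612
gripper_force: 33.6
```

Request:
servo_tool(series="-0.016 -0.04 0 0 0 0 0.5;-0.032 -0.08 0 0 0 0 0.5;-0.048 -0.12 0 0 0 0 0.5;-0.064 -0.16 0 0 0 0 0.5;-0.08 -0.2 0 0 0 0 0.5")

```text
clock: 6.1
position: [0.4909, 0.1307, 0.0977]
ee_rot: [-0.0, 1.0, -0.0, 0.001]
contact_force: [1.2, 0.4, -2.6]
width: 0.0614
gripper_force: 33.6
```

Request:
servo_tool(series="-0.016 -0.04 0 0 0 0 0.5;-0.032 -0.08 0 0 0 0 0.5;-0.05 -0.116 0 0 0 0 0.5;-0.05 -0.116 0 0 0 0 0.5;-0.05 -0.116 0 0 0 0 0.5")

```text
clock: 6.6
position: [0.4413, 0.2459, 0.0975]
ee_rot: [0.0, 1.0, 0.001, 0.0]
contact_force: [-0.7, -0.2, -1.7]
width: 0.0611
gripper_force: 33.6
```

```bash
cat >> h.py <<'E'
def shot(name,p=(.442,.2453,.05),r=60):
    out=[]
    for n in("top","side"):
        im=eyes.get_image(n); x,y=proj(n,p).astype(int); x=np.clip(x,r,640-r); y=np.clip(y,r,400-r)
        out.append(cv2.resize(im[y-r:y+r,x-r:x+r,::-1],(400,400),interpolation=cv2.INTER_CUBIC))
    cv2.imwrite(f"pics/{name}.png",np.hstack(out))
E
python3 - <<'E'
from h import *
shot("c1",r=50); s=manip.get_state(); print(s["position"])
E
```

```text
[0.44209335 0.24466595 0.09743214]
```

View pics/c1.png

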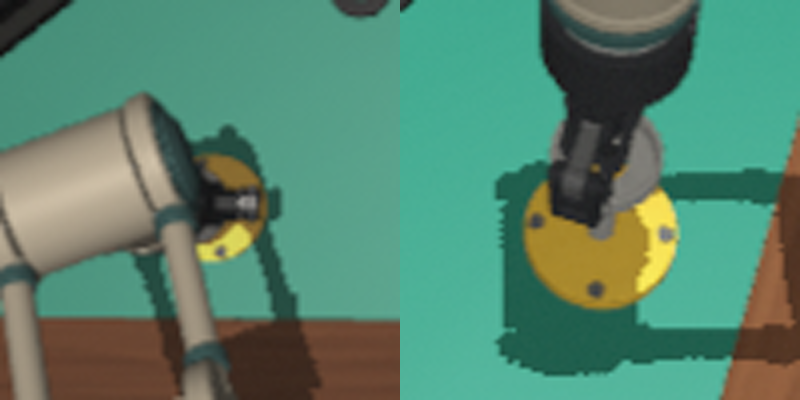

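The cup is held level above the stud: the stud shows at (600,225) in the side crop and the cup at (610,165). Now lowering it.

Request:
servo_tool(series="0 0 0.015 0 0 0 0.5;0 0 0.025 0 0 0 0.5;0 0 0.035 0 0 0 0.5;0 0 0.045 0 0 0 0.5;0 0 0.045 0 0 0 0.5")

```text
clock: 7.2
position: [0.4407, 0.2444, 0.0507]
ee_rot: [0.001, 1.0, -0.0, -0.002]
contact_force: [-0.6, -0.1, -1.0]
width: 0.0613
gripper_force: 33.6
```

Request:
servo_tool(series="0 0 0.01 0 0 0 0.5;0 0 0.02 0 0 0 0.5;0 0 0.03 0 0 0 0.5;0 0 0.038 0 0 0 0.5;0 0 0.038 0 0 0 0.5")

```text
clock: 7.7
position: [0.4406, 0.2449, 0.0129]
ee_rot: [0.001, 1.0, 0.0, -0.001]
contact_force: [-0.6, -0.3, -1.5]
width: 0.0609
gripper_force: 33.6
```

Request:
servo_tool(series="0 0 0.001 0 0 0 0.5;0 0 0.002 0 0 0 0.5;0 0 0.003 0 0 0 0.5;0 0 0.003 0 0 0 0.5")

```text
clock: 8.1
position: [0.4418, 0.2453, 0.0114]
ee_rot: [-0.0, 1.0, 0.0, 0.0]
contact_force: [0.1, 0.1, -1.5]
width: 0.0608
gripper_force: 33.6
```

Request:
servo_tool(series="0 0 0.0005 0 0 0 0.5;0 0 0.001 0 0 0 0.5;0 0 0.0015 0 0 0 0.5;0 0 0.0015 0 0 0 0.5")

```text
clock: 8.5
position: [0.4416, 0.2452, 0.0097]
ee_rot: [0.0, 1.0, -0.0, 0.0]
contact_force: [0.3, -1.0, -2.4]
width: 0.0611
gripper_force: 33.6
```

Request:
servo_tool(series="0 0 0.0004 0 0 0 0.5;0 0 0.0004 0 0 0 0.5")

```text
clock: 8.7
position: [0.4417, 0.2452, 0.0097]
ee_rot: [0.0, 1.0, -0.0, 0.0]
contact_force: [-0.2, 0.2, 1.7]
width: 0.0609
gripper_force: 33.9
```

Request:
servo_tool(series="0 0 0.0004 0 0 0 0.5;0 0 0.0004 0 0 0 0.5")

```text
clock: 8.9
position: [0.4416, 0.2452, 0.0096]
ee_rot: [0.0, 1.0, -0.0, 0.0]
contact_force: [-1.3, -1.6, 6.1]
width: 0.0613
gripper_force: 34.3
```

Request:
servo_tool(series="0 0 0 0 0 0 0.25;0 0 0 0 0 0 0.1;0 0 0 0 0 0 0;0 0 0 0 0 0 0;0 0 -0.03 0 0 0 0")

```text
clock: 9.4
position: [0.4388, 0.244, 0.0363]
ee_rot: [0.002, 1.0, -0.0, -0.004]
contact_force: [-0.7, -0.5, 0.5]
width: 0.0854
gripper_force: 0.0
```

Request:
servo_tool(series="0 0 -0.04 0 0 0 0;0 0 -0.08 0 0 0 0;0 0.04 -0.08 0 0 0 0;0 0.08 -0.08 0 0 0 0;0.001 0.13 -0.08 0 0 0 0")

```text
clock: 9.9
position: [0.4427, 0.1149, 0.1194]
ee_rot: [-0.0, 1.0, 0.001, 0.001]
contact_force: [0.5, 0.3, 0.6]
width: 0.0854
gripper_force: 0.0
```

Request:
servo_tool(series="0 0.05 0 0 0 0 0;0.001 0.1 0 0 0 0 0;0.002 0.15 0 0 0 0 0;0.003 0.2 0 0 0 0 0;0.003 0.25 0 0 0 0 0")

```text
clock: 10.4
position: [0.4454, -0.1368, 0.1191]
ee_rot: [0.0, 1.0, -0.0, 0.0]
contact_force: [0.8, 0.4, 0.4]
width: 0.0852
gripper_force: 0.0
```

```bash
python3 - <<'E'
from h import *
shot("c2",r=30); s=manip.get_state(); print(s["position"],s["clock"])
for n in("top","side"):
    b,w=blob(n,"steel",proj(n,(.442,.2453,.02)),eyes.get_image(n)); print(n,b,w,ray(n,b,.02))
print(tool((.4463,-.2205,.04)))
E
```

```text
[ 0.44668529 -0.14108172  0.11925079] 10.5
top [238.3364032 252.5531301] [20.75 17.75] [0.44084515 0.24763476 0.02      ]
side [349.82306066 300.24485325] [26.25 30.  ] [0.44273227 0.2443877  0.02      ]
[0.00135832 0.08475163 0.07868872]
```

View pics/c2.png

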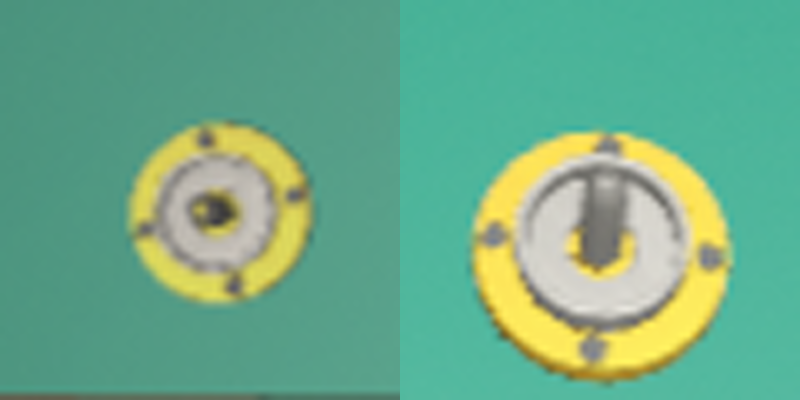

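The cup sits flat inside the flange with the stud centred in its hole. Side crop: cup centre (602,242), stud base (600,260). Orange bush next.

Request:
servo_tool(series="0 0.04 0.03 0 0 0 0;0 0.0795 0.06 0 0 0 0;0 0.0795 0.08 0 0 0 0;0 0.0795 0.08 0 0 0 0")

```text
clock: 11.0
position: [0.4436, -0.2119, 0.0364]
ee_rot: [-0.002, 1.0, 0.0, -0.003]
contact_force: [-0.3, 1.3, 0.2]
width: 0.0854
gripper_force: 0.0
```

```bash
python3 - <<'E'
from h import *
print(tool((.4463,-.2205,.0095)))
E
```

```text
[0.00289856 0.00869534 0.02689058]
```

Request:
servo_tool(series="0 0 0 0 0 0 0;0 0 0 0 0 0 0;0 0 0 0 0 0 0")

```text
clock: 11.3
position: [0.4465, -0.2136, 0.0403]
ee_rot: [0.001, 1.0, 0.001, 0.001]
contact_force: [-0.4, 0.3, 0.6]
width: 0.0854
gripper_force: 0.0
```

Request:
servo_tool(series="0 0.007 0.012 0 0 0 0;0 0.007 0.022 0 0 0 0;0 0.007 0.0305 0 0 0 0;0 0.007 0.0305 0 0 0 0;0 0.007 0.0305 0 0 0 0")

```text
clock: 11.8
position: [0.4453, -0.2211, 0.0079]
ee_rot: [-0.0, 1.0, -0.0, -0.001]
contact_force: [-0.3, -0.4, 0.9]
width: 0.0853
gripper_force: 0.0
```

Request:
servo_tool(series="0 0 0 0 0 0 0.65;0 0 0 0 0 0 0.65;0 0 0 0 0 0 0.65;0 0 0 0 0 0 0.65;0 0 0 0 0 0 0.65")

```text
clock: 12.3
position: [0.4459, -0.2214, 0.0091]
ee_rot: [0.0, 1.0, 0.0, 0.0]
contact_force: [-1.3, -0.2, 5.6]
width: 0.0444
gripper_force: 30.4
```

Request:
servo_tool(series="0 0 -0.01 0 0 0 0.65;0 0 -0.03 0 0 0 0.65;0 0 -0.06 0 0 0 0.65;0 0 -0.09 0 0 0 0.65;0 -0.03 -0.09 0 0 0 0.65")

```text
clock: 12.8
position: [0.4498, -0.1955, 0.103]
ee_rot: [0.004, 1.0, -0.001, 0.005]
contact_force: [1.3, 0.4, -0.1]
width: 0.0442
gripper_force: 30.9
```

Request:
servo_tool(series="-0.001 -0.045 0 0 0 0 0.65;-0.001 -0.09 0 0 0 0 0.65;-0.002 -0.135 0 0 0 0 0.65;-0.002 -0.18 0 0 0 0 0.65;-0.002 -0.225 0 0 0 0 0.65")

```text
clock: 13.3
position: [0.4434, 0.0354, 0.099]
ee_rot: [0.0, 1.0, -0.0, 0.0]
contact_force: [0.5, 0.2, -0.0]
width: 0.0443
gripper_force: 30.9
```

Request:
servo_tool(series="-0.001 -0.045 0 0 0 0 0.65;-0.001 -0.09 0 0 0 0 0.65;-0.002 -0.135 0 0 0 0 0.65;-0.002 -0.175 0 0 0 0 0.65;-0.002 -0.195 0 0 0 0 0.65")

```text
clock: 13.8
position: [0.4415, 0.232, 0.0989]
ee_rot: [-0.001, 1.0, 0.001, 0.001]
contact_force: [-0.4, -0.4, -0.3]
width: 0.0444
gripper_force: 30.9
```

Request:
servo_tool(series="0 -0.01 0 0 0 0 0.65;0 -0.0165 0 0 0 0 0.65;0 -0.0165 0 0 0 0 0.65;0 -0.0165 0 0 0 0 0.65;0 -0.0165 0 0 0 0 0.65")

```text
clock: 14.3
position: [0.4417, 0.2442, 0.0984]
ee_rot: [0.0, 1.0, -0.001, -0.0]
contact_force: [0.9, 0.1, -0.2]
width: 0.0445
gripper_force: 30.9
```

```bash
python3 - <<'E'
from h import *
shot("o1",r=35); s=manip.get_state(); print(s["position"],s["width"],s["contact_force"]); print(tool((.4417,.2453,.095)))
E
```

```text
[0.44172242 0.24440967 0.09847631] 0.0446745449642097 [-0.0450031  -0.63521218 -1.07059684]
[-2.31481700e-05 -8.91388295e-04  3.47603827e-03]
```

View pics/o1.png

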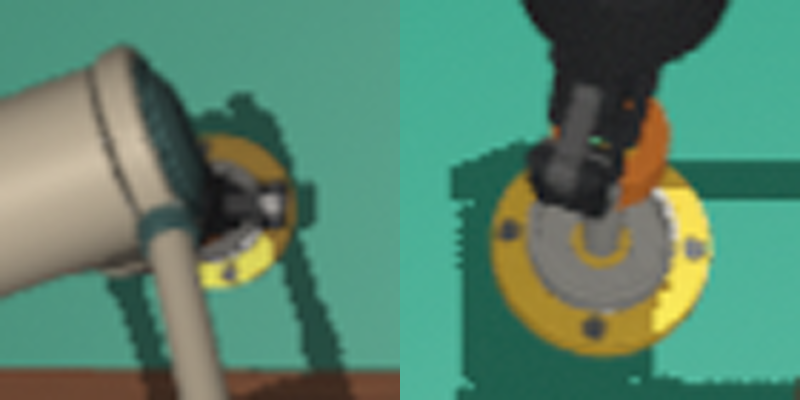

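The orange bush hangs level above the stud, at (640,150) in the side crop with the stud at (600,235). Lowering it.

Request:
servo_tool(series="0 -0.0008 0.01 0 0 0 0.65;0 -0.0008 0.02 0 0 0 0.65;0 -0.0008 0.03 0 0 0 0.65;0 -0.0008 0.038 0 0 0 0.65;0 -0.0008 0.038 0 0 0 0.65")

```text
clock: 14.9
position: [0.4404, 0.2456, 0.0588]
ee_rot: [0.001, 1.0, 0.0, -0.002]
contact_force: [-0.7, -0.4, -0.6]
width: 0.0448
gripper_force: 30.9
```

Request:
servo_tool(series="0 0 0.008 0 0 0 0.65;0 0 0.016 0 0 0 0.65;0 0 0.024 0 0 0 0.65;0 0 0.031 0 0 0 0.65;0 0 0.031 0 0 0 0.65")

```text
clock: 15.4
position: [0.4408, 0.2457, 0.0283]
ee_rot: [0.0, 1.0, 0.0, -0.001]
contact_force: [-0.7, 1.5, -1.0]
width: 0.0446
gripper_force: 30.9
```

Request:
servo_tool(series="0 0 0.001 0 0 0 0.65;0 0 0.002 0 0 0 0.65;0 0 0.003 0 0 0 0.65;0 0 0.003 0 0 0 0.65")

```text
clock: 15.8
position: [0.4417, 0.2461, 0.0266]
ee_rot: [-0.0, 1.0, 0.0, 0.0]
contact_force: [0.2, -0.7, 0.1]
width: 0.0447
gripper_force: 30.9
```

Request:
servo_tool(series="0 0.0004 0.0005 0 0 0 0.65;0 0.0004 0.001 0 0 0 0.65;0 0.0004 0.001 0 0 0 0.65")

```text
clock: 16.1
position: [0.4416, 0.2456, 0.0255]
ee_rot: [0.0, 1.0, -0.0, -0.0]
contact_force: [-0.7, -0.3, -1.2]
width: 0.0447
gripper_force: 30.9
```

Request:
servo_tool(series="0 0 0.0004 0 0 0 0.65;0 0 0.0006 0 0 0 0.65;0 0 0.0006 0 0 0 0.65")

```text
clock: 16.4
position: [0.4417, 0.2457, 0.0252]
ee_rot: [0.0, 1.0, 0.0, 0.0]
contact_force: [-1.0, 0.5, 4.1]
width: 0.0446
gripper_force: 31.2
```

Request:
servo_tool(series="0 0 0 0 0 0 0.4;0 0 0 0 0 0 0.2;0 0 0 0 0 0 0;0 0 0 0 0 0 0;0 0 -0.02 0 0 0 0")

```text
clock: 16.9
position: [0.4397, 0.2448, 0.043]
ee_rot: [0.001, 1.0, -0.0, -0.003]
contact_force: [0.9, -0.2, 0.3]
width: 0.085
gripper_force: 0.0
```

Request:
servo_tool(series="0 0 -0.03 0 0 0 0;0 0 -0.065 0 0 0 0;0.035 0.022 -0.065 0 0 0 0;0.07 0.044 -0.065 0 0 0 0;0.105 0.066 -0.065 0 0 0 0")

```text
clock: 17.4
position: [0.5478, 0.1792, 0.1105]
ee_rot: [-0.0, 1.0, 0.0, 0.001]
contact_force: [0.4, 0.6, -0.8]
width: 0.0851
gripper_force: 0.0
```

Request:
servo_tool(series="0.035 0.022 0 0 0 0 0;0.07 0.044 0.02 0 0 0 0;0.087 0.0545 0.04 0 0 0 0;0.087 0.0545 0.06 0 0 0 0;0.087 0.0545 0.06 0 0 0 0")

```text
clock: 17.9
position: [0.6316, 0.1242, 0.0464]
ee_rot: [0.0, 1.0, -0.001, -0.004]
contact_force: [-0.9, 0.4, 0.1]
width: 0.0852
gripper_force: 0.0
```

Request:
servo_tool(series="0 0 0 0 0 0 0;0 0 0 0 0 0 0")

```text
clock: 18.1
position: [0.634, 0.1257, 0.0511]
ee_rot: [-0.0, 1.0, 0.0, 0.001]
contact_force: [-0.1, 0.1, 0.1]
width: 0.0852
gripper_force: 0.0
```

```bash
python3 - <<'E'
from h import *
shot("o2",r=30); s=manip.get_state(); print(s["position"],s["clock"])
for n in("top","side"):
    b,w=blob(n,"orange",proj(n,(.442,.2453,.03)),eyes.get_image(n),16); print(n,b,w,ray(n,b,.03))
print(tool((.6335,.1252,-.0025)))
E
```

```text
[0.63413908 0.12572311 0.05138541] 18.2
top [234.68808101 253.04418042] [ 7.  11.5] [0.43887566 0.25802063 0.03      ]
side [349.87481343 299.55513239] [19.75 21.  ] [0.4420667  0.24714148 0.03      ]
[-0.00055465  0.00041472  0.05360823]
```

View pics/o2.png

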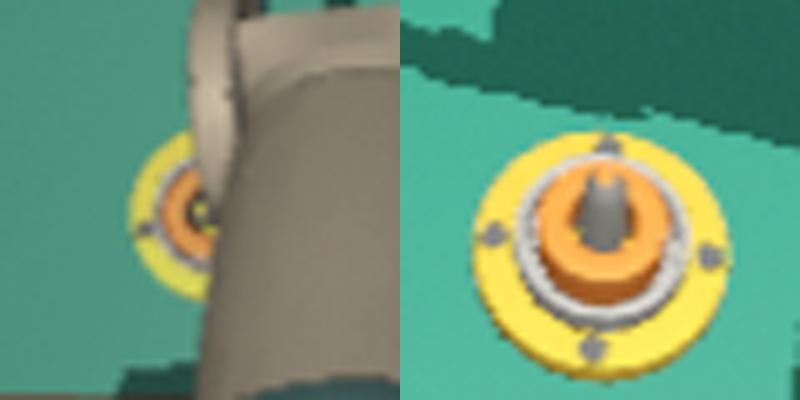

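The orange bush is seated inside the cup around the stud (side crop centre (603,225)). Spacer next.

Request:
servo_tool(series="-0.0005 0 0.02 0 0 0 0;-0.0005 0 0.04 0 0 0 0;-0.0005 0 0.0536 0 0 0 0;-0.0005 0 0.0536 0 0 0 0;-0.0005 0 0.0536 0 0 0 0")

```text
clock: 18.8
position: [0.6334, 0.1253, -0.0034]
ee_rot: [0.0, 1.0, 0.0, 0.0]
contact_force: [0.7, -0.4, -0.3]
width: 0.085
gripper_force: 0.0
```

Request:
servo_tool(series="0 0 0 0 0 0 0.5;0 0 0 0 0 0 0.5;0 0 0 0 0 0 0.5;0 0 0 0 0 0 0.5;0 0 0 0 0 0 0.5")

```text
clock: 19.3
position: [0.6339, 0.1253, -0.0022]
ee_rot: [-0.0, 1.0, -0.0, 0.001]
contact_force: [-0.6, -0.0, 6.2]
width: 0.0548
gripper_force: 31.1
```

Request:
servo_tool(series="0 0 -0.01 0 0 0 0.5;0 0 -0.04 0 0 0 0.5;0 0 -0.07 0 0 0 0.5;0 0 -0.09 0 0 0 0.5;-0.03 -0.019 -0.09 0 0 0 0.5")

```text
clock: 19.8
position: [0.6099, 0.1429, 0.0907]
ee_rot: [-0.0, 1.0, -0.001, 0.007]
contact_force: [-0.0, 0.4, -1.0]
width: 0.0546
gripper_force: 32.1
```

Request:
servo_tool(series="-0.034 -0.021 0 0 0 0 0.5;-0.068 -0.042 0 0 0 0 0.5;-0.102 -0.063 0 0 0 0 0.5;-0.136 -0.084 0 0 0 0 0.5;-0.16 -0.1 0 0 0 0 0.5")

```text
clock: 20.3
position: [0.4405, 0.2448, 0.0867]
ee_rot: [-0.0, 1.0, 0.0, -0.001]
contact_force: [1.5, 0.1, -1.4]
width: 0.055
gripper_force: 32.1
```

Request:
servo_tool(series="-0.0015 -0.0012 0 0 0 0 0.5;-0.0015 -0.0012 0 0 0 0 0.5;-0.0015 -0.0012 0 0 0 0 0.5;-0.0015 -0.0012 0 0 0 0 0.5;-0.0015 -0.0012 0 0 0 0 0.5")

```text
clock: 20.8
position: [0.4426, 0.2449, 0.0862]
ee_rot: [0.0, 1.0, -0.001, 0.0]
contact_force: [-0.1, -0.3, -0.4]
width: 0.0548
gripper_force: 32.1
```

```bash
python3 - <<'E'
from h import *
shot("s1",r=35); s=manip.get_state(); print(s["position"],s["width"],s["contact_force"]); print(tool((.442,.2455,.0388)))
E
```

```text
[0.44223608 0.24496806 0.08611536] 0.05427950760346948 [-1.12985812 -0.32943738  0.2589332 ]
[-0.0002341  -0.00054013  0.04731528]
```

View pics/s1.png

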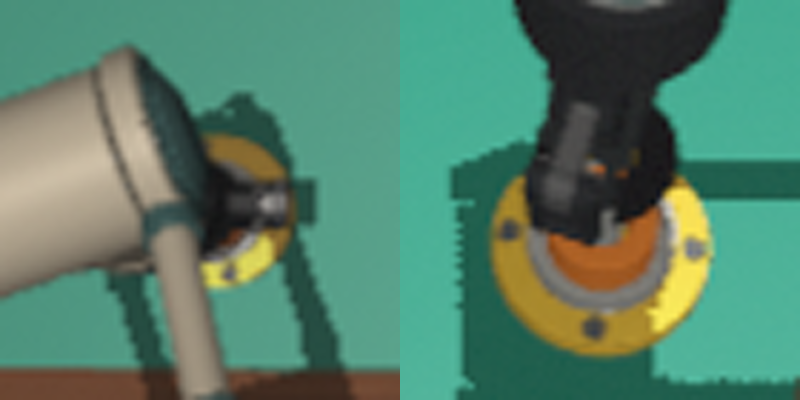

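The spacer hangs level above the stud (side crop (620,165)). Lowering it to 3 mm above its seat, then slowly to contact.

Request:
servo_tool(series="0 -0.0004 0.01 0 0 0 0.5;0 -0.0004 0.02 0 0 0 0.5;0 -0.0004 0.03 0 0 0 0.5;0 -0.0004 0.038 0 0 0 0.5;0 -0.0004 0.045 0 0 0 0.5")

```text
clock: 21.4
position: [0.4412, 0.2456, 0.0401]
ee_rot: [0.0, 1.0, 0.0, -0.001]
contact_force: [0.1, 0.9, -1.3]
width: 0.0552
gripper_force: 32.1
```

Request:
servo_tool(series="0 0 0.001 0 0 0 0.5;0 0 0.002 0 0 0 0.5;0 0 0.003 0 0 0 0.5;0 0 0.003 0 0 0 0.5")

```text
clock: 21.8
position: [0.4419, 0.2459, 0.0385]
ee_rot: [-0.0, 1.0, 0.0, 0.0]
contact_force: [0.2, -0.4, -0.4]
width: 0.0547
gripper_force: 32.1
```

Request:
servo_tool(series="0 0 0.0005 0 0 0 0.5;0 0 0.001 0 0 0 0.5;0 0 0.001 0 0 0 0.5")

```text
clock: 22.1
position: [0.4417, 0.2458, 0.0374]
ee_rot: [0.0, 1.0, 0.0, 0.0]
contact_force: [-0.7, -0.3, -1.1]
width: 0.0549
gripper_force: 32.1
```

Request:
servo_tool(series="0 0 0.0005 0 0 0 0.5;0 0 0.001 0 0 0 0.5;0 0 0.001 0 0 0 0.5")

```text
clock: 22.4
position: [0.4416, 0.2457, 0.0362]
ee_rot: [0.0, 1.0, -0.0, -0.0]
contact_force: [-1.0, 0.9, -1.1]
width: 0.0544
gripper_force: 32.1
```

Request:
servo_tool(series="0 0 0.0005 0 0 0 0.5;0 0 0.001 0 0 0 0.5;0 0 0.001 0 0 0 0.5")

```text
clock: 22.7
position: [0.4417, 0.2458, 0.0359]
ee_rot: [0.0, 1.0, 0.0, 0.0]
contact_force: [-1.6, 0.8, 4.8]
width: 0.0547
gripper_force: 32.5
```

Request:
servo_tool(series="0 0 0 0 0 0 0.25;0 0 0 0 0 0 0.1;0 0 0 0 0 0 0;0 0 0 0 0 0 0;0 0 -0.02 0 0 0 0")

```text
clock: 23.2
position: [0.4396, 0.2449, 0.0534]
ee_rot: [0.001, 1.0, -0.0, -0.003]
contact_force: [0.6, 0.0, 0.5]
width: 0.0853
gripper_force: 0.0
```

Request:
servo_tool(series="0 0 -0.03 0 0 0 0;0 0 -0.055 0 0 0 0;0.007 0.045 -0.055 0 0 0 0;0.014 0.09 -0.055 0 0 0 0;0.021 0.135 -0.055 0 0 0 0")

```text
clock: 23.7
position: [0.4628, 0.1097, 0.1106]
ee_rot: [0.0, 1.0, 0.001, 0.0]
contact_force: [0.7, 0.8, -1.1]
width: 0.0855
gripper_force: 0.0
```

Request:
servo_tool(series="0.007 0.045 0 0 0 0 0;0.014 0.09 0.02 0 0 0 0;0.018 0.1155 0.04 0 0 0 0;0.018 0.1155 0.06 0 0 0 0;0.018 0.1155 0.06 0 0 0 0")

```text
clock: 24.2
position: [0.4785, -0.0054, 0.0481]
ee_rot: [-0.0, 1.0, -0.001, -0.003]
contact_force: [-0.9, 0.4, 0.2]
width: 0.0855
gripper_force: 0.0
```

Request:
servo_tool(series="0 0 0 0 0 0 0;0 0 0 0 0 0 0;0 0 0 0 0 0 0")

```text
clock: 24.5
position: [0.4814, -0.0042, 0.0513]
ee_rot: [0.0, 1.0, 0.001, 0.001]
contact_force: [-0.2, -0.1, 0.4]
width: 0.0851
gripper_force: 0.0
```

```bash
python3 - <<'E'
from h import *
shot("s2",r=30); s=manip.get_state(); print(s["position"],s["clock"])
print(tool((.4807,-.0049,.001)))
E
```

```text
[ 0.48117889 -0.0042666   0.05111082] 24.6
[-0.00056719  0.00061562  0.05011012]
```

View pics/s2.png

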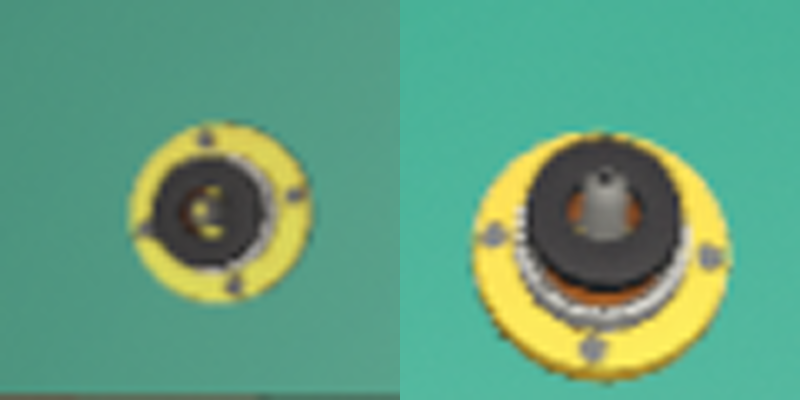

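The spacer lies flat on the orange bush around the stud, at (605,213) in the side crop. Blue bush next.

Request:
servo_tool(series="-0.0005 0.0005 0.02 0 0 0 0;-0.0005 0.0005 0.04 0 0 0 0;-0.0005 0.0005 0.05 0 0 0 0;-0.0005 0.0005 0.05 0 0 0 0;-0.0005 0.0005 0.05 0 0 0 0")

```text
clock: 25.1
position: [0.4806, -0.0052, 0.0006]
ee_rot: [0.0, 1.0, 0.0, 0.0]
contact_force: [0.5, 0.2, 0.2]
width: 0.0855
gripper_force: 0.0
```

Request:
servo_tool(series="0 0 0 0 0 0 0.65;0 0 0 0 0 0 0.65;0 0 0 0 0 0 0.65;0 0 0 0 0 0 0.65;0 0 0 0 0 0 0.65")

```text
clock: 25.6
position: [0.4806, -0.0053, 0.0012]
ee_rot: [0.0, 1.0, -0.0, 0.001]
contact_force: [-0.6, 0.4, 4.8]
width: 0.0453
gripper_force: 29.9
```

Request:
servo_tool(series="0 0 -0.01 0 0 0 0.65;0 0 -0.04 0 0 0 0.65;0 0 -0.07 0 0 0 0.65;0 0 -0.09 0 0 0 0.65;-0.005 -0.03 -0.09 0 0 0 0.65")

```text
clock: 26.1
position: [0.4791, 0.0227, 0.0941]
ee_rot: [0.001, 1.0, -0.002, 0.005]
contact_force: [0.5, 0.3, -1.5]
width: 0.0447
gripper_force: 30.9
```

Request:
servo_tool(series="-0.007 -0.045 0 0 0 0 0.65;-0.014 -0.09 0 0 0 0 0.65;-0.021 -0.135 0 0 0 0 0.65;-0.028 -0.18 0 0 0 0 0.65;-0.0325 -0.21 0 0 0 0 0.65")

```text
clock: 26.6
position: [0.4419, 0.2374, 0.0911]
ee_rot: [-0.0, 1.0, 0.001, 0.0]
contact_force: [1.4, 0.3, -1.1]
width: 0.045
gripper_force: 30.9
```

Request:
servo_tool(series="-0.001 -0.011 0 0 0 0 0.65;-0.001 -0.011 0 0 0 0 0.65;-0.001 -0.011 0 0 0 0 0.65;-0.001 -0.011 0 0 0 0 0.65;-0.001 -0.011 0 0 0 0 0.65")

```text
clock: 27.1
position: [0.4419, 0.2445, 0.0903]
ee_rot: [0.0, 1.0, -0.001, -0.0]
contact_force: [0.6, -0.3, -1.3]
width: 0.0447
gripper_force: 30.9
```

```bash
python3 - <<'E'
from h import *
shot("b1",r=35); s=manip.get_state(); print(s["position"],s["width"],s["contact_force"]); print(tool((.442,.2456,.0522)))
E
```

```text
[0.44188121 0.2448078  0.09027933] 0.0450440726195654 [ 0.40815589  0.97286837 -1.48383692]
[ 0.00012058 -0.00080301  0.0380791 ]
```

View pics/b1.png

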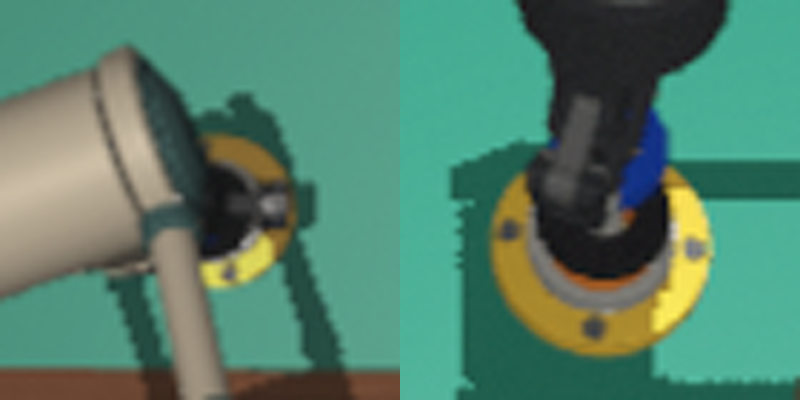

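The blue bush hangs level above the stack, at (640,155) in the side crop. Lowering it.

Request:
servo_tool(series="0 -0.0006 0.01 0 0 0 0.65;0 -0.0006 0.02 0 0 0 0.65;0 -0.0006 0.03 0 0 0 0.65;0 -0.0006 0.037 0 0 0 0.65;0 -0.0006 0.037 0 0 0 0.65")

```text
clock: 27.7
position: [0.4405, 0.246, 0.0517]
ee_rot: [0.001, 1.0, 0.0, -0.002]
contact_force: [0.6, 0.1, -0.7]
width: 0.0448
gripper_force: 30.9
```

Request:
servo_tool(series="0 0 0.001 0 0 0 0.65;0 0 0.002 0 0 0 0.65;0 0 0.003 0 0 0 0.65;0 0 0.003 0 0 0 0.65")

```text
clock: 28.1
position: [0.4418, 0.2464, 0.0504]
ee_rot: [-0.0, 1.0, 0.0, 0.0]
contact_force: [-0.1, -0.2, 0.2]
width: 0.0449
gripper_force: 30.9
```

Request:
servo_tool(series="0 0 0.0005 0 0 0 0.65;0 0 0.001 0 0 0 0.65;0 0 0.001 0 0 0 0.65")

```text
clock: 28.4
position: [0.4417, 0.2464, 0.0493]
ee_rot: [0.0, 1.0, 0.0, 0.0]
contact_force: [0.2, -0.4, -0.2]
width: 0.0448
gripper_force: 31.0
```

Request:
servo_tool(series="0 0 0.0005 0 0 0 0.65;0 0 0.0007 0 0 0 0.65;0 0 0.0007 0 0 0 0.65")

```text
clock: 28.7
position: [0.4418, 0.2464, 0.0493]
ee_rot: [-0.0, 1.0, 0.0, 0.0]
contact_force: [-1.4, -0.6, 4.5]
width: 0.0447
gripper_force: 31.4
```

Seated. Release, rise and withdraw.

Request:
servo_tool(series="0 0 0 0 0 0 0.4;0 0 0 0 0 0 0.2;0 0 0 0 0 0 0;0 0 0 0 0 0 0;0 0 -0.02 0 0 0 0")

```text
clock: 29.2
position: [0.4396, 0.2455, 0.0666]
ee_rot: [0.001, 1.0, -0.0, -0.003]
contact_force: [0.1, 0.6, -0.8]
width: 0.0852
gripper_force: 0.0
```

Request:
servo_tool(series="0 0 -0.04 0 0 0 0;0 0 -0.08 0 0 0 0;0 0.045 -0.08 0 0 0 0;0 0.09 -0.08 0 0 0 0;0 0.135 -0.08 0 0 0 0")

```text
clock: 29.7
position: [0.4416, 0.1103, 0.149]
ee_rot: [0.0, 1.0, 0.001, 0.001]
contact_force: [1.4, -0.0, -0.6]
width: 0.0851
gripper_force: 0.0
```

Request:
servo_tool(series="0 0.04 0 0 0 0 0;0 0.08 0 0 0 0 0;0 0.11 0 0 0 0 0;0 0.11 0 0 0 0 0;0 0.11 0 0 0 0 0")

```text
clock: 30.2
position: [0.4415, 0.0011, 0.1485]
ee_rot: [-0.0, 1.0, -0.001, -0.0]
contact_force: [0.6, 0.7, 0.1]
width: 0.085
gripper_force: 0.0
```

```bash
python3 - <<'E'
from h import *
shot("b2",r=30)
for n in("top","side"):
    b,w=blob(n,"blue",proj(n,(.442,.2453,.056)),eyes.get_image(n),16); print(n,b,w,ray(n,b,.056))
E
```

```text
top [236.56353004 252.3192617 ] [14.   14.75] [0.44074156 0.24741251 0.056     ]
side [350.23739811 294.64929215] [21.25 21.5 ] [0.44212753 0.24708025 0.056     ]
```

View pics/b2.png

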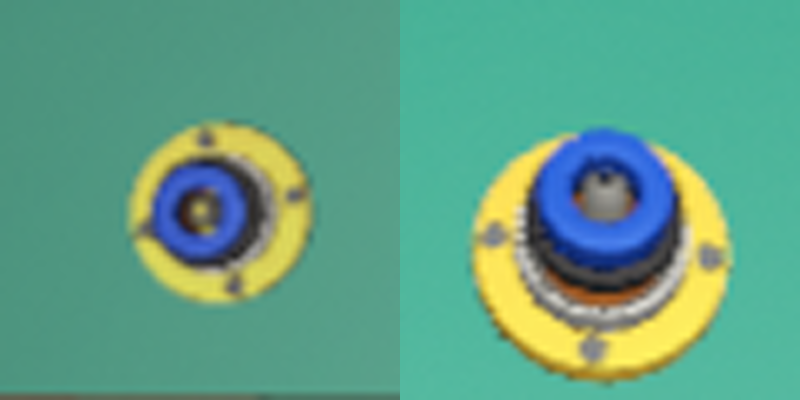

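The blue bush lies flat on the spacer with the stud tip in its hole (side crop (605,195)). All four parts are stacked in order, so I'm handing the job in.

```bash
python3 -c "
from rig import manip
print(manip.sign_off())"
```

```text
the job is handed in; nothing more can be done
None
```

The engine mount is built on the stud: cup (open side up), orange bush, spacer and blue bush, each lowered to contact before release. I kept the arm clear of the bystanders and handed the job in at about 30 s; the sign-off returned no verdict.

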